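# Right the fallen bottle and lift the medicine carrier

### The arm

A 6-joint arm with a two-finger parallel gripper is mounted at the origin on the work surface. World frame = base frame: x ahead of the robot, y to its left, z up, the work surface at z = 0. Lengths are in mm, angles in degrees, forces in N, time in s.
With the tool pointing down it reaches from about 300 to 750 mm from the base axis. Payload 8.5 kg.
Tool frame: the origin (TCP) lies on the centre line of the jaws, within the pads' length; the fingertips stand 14 mm ahead of it and the grasp point (between the pads) lies 5 mm behind it; z points along the fingers, y is the line along which they close (so a half turn about z gives the same grasp; the last joint's range is limited). The gripper opens to 85 mm and grips with 20 to 120 N. Pads are 22 mm wide; open, the fingers measure 114 mm over their backs; the gripper's body (76 mm by 85 mm) begins 54 mm behind the grasp point. The pads swing forward as they close: fully open they stand 13 mm farther back than shut.
Start: joints at [-81.836, 21.807, 74.336, -0, 83.858, -12.336], TCP at [192.611, -515.152, 245.322] pointing down, gripper open.
Joint ranges: [-178.18, 178.18], [-50.72, 133.34], [12.68, 142.11], [-81.47, 261.47], [9.98, 163.14], [-165.26, 165.26]. Speed limits (degrees/s): [136.94, 136.94, 180, 180, 180, 180].

### API

Orientations are given as a 3x3 rotation matrix whose columns are the frame's x, y, z axes.
In Python, from cell import monitor, eyes, hand_in gives the robot as it stands.
- The arm moves only by the shell command python3 -m inch 'ROWS' [OPENING] [FORCE]. ROWS is JSON, a list that holds one entry, the list of rows, each a list of 6 numbers: the shift along the tool's x, y, z in cm, then the turn, a rotation vector about the tool's x, y, z in degrees. A call has 1 to 10 rows; each row is the pose to reach, as a shift and turn from the pose commanded when the call began, along the tool's axes at that moment; what a row does not reach only later rows make up. A row lasts 1/10 s, in which the tool goes at most 50 mm and 8.59 degrees, less where a joint would pass 70% of its speed; a pose out of reach is approached as far as the arm can. A call with a gripper value outside its range is refused whole. OPENING is the finger opening in cm, from 0 to 8.54, set as the call begins (- or left out, the last holds). The fingers move at their own pace and stop on an object; FORCE is the grip in N (left out, the last holds). Time passes only in rows, so rows that repeat a pose let the fingers close. It gives the time, the measured TCP pose, the force, the opening and the grip force at its end, in the units of the state.
- monitor.get_obs(): the state, without advancing time (a new reading comes with each control period).
- eyes.read_camera(name): name is "scene" or "top" or "wrist"; returns a dict with "frame" (400x640x3 uint8, red, green, blue), "mtx" (3x3 intrinsics, pixels), "R" (3x3) and "t" (3): a world point X has camera coordinates R X + t. Camera axes: x right, y down, z forward; pixel columns grow to the right and rows downward; lengths in mm; the calibration is good to about 2 mm. A picture is of the moment at which its call begins. There is no depth.
- hand_in(): hands the job in; it is judged then, once.
The state is a dict: "time_s": time; "joints": joint angles; "joint_vel": joint speeds; "joint_efforts": joint torques, N m; "tcp_pos": TCP position; "eef_rot": TCP orientation; "contact_force": force on the tool from outside, world axes, zero at the start; "ft_torque": the same for the moment, N m; "finger_gap": finger opening in mm; "finger_force": force on a finger pad.
Only numpy, scipy, OpenCV 4.12 (cv2) and the standard library are available. Lean on these libraries where they do the work, as an engineer would, in place of code of your own. Each camera call takes 0.05 s, during which the arm holds its last target. There are 200 camera calls.

### The job

One medicine bottle in the green carrier has fallen over: stand it upright again in its own lane, in line with its neighbours. Then lift the carrier by its handle at least 10 cm straight up from its place on the desk with all six bottles still standing in their lanes, and hold it level and still, ready to be handed over: finish while holding it, do not put it down. Leave the other things on the desk where they are.

Things in the scene. Friction and masses are not known exactly. Their poses are not given: they have to be found in the camera images.
- carrier: green tray, 240 mm (x) by 304 mm (y), 0.36 kg empty, loose on the desk. Origin: centre of its underside; z up. Floor 5 mm thick; outer wall 4 mm thick, top 27 mm above the underside. Two lanes along y, centred at x = -66 and +66 mm, each 50 mm wide between ribs rising 5 mm above the floor; bottles stand on the floor in single file. A handle with a white bar stands along x = 0
- handle (a point): centre of the handle's grip bar, 77 mm above the middle of the carrier's underside, axes as the carrier's. Bar 16 mm thick (x), 140 mm long (y), 22 mm deep (z, 66 to 88 mm above the underside), flat sided, on two uprights 62 mm either side of the middle, open below between them. The loaded carrier balances about 10 to 20 mm towards -y from here
- fallen_bottle: the fallen bottle, lying along a lane, cap towards the carrier's +y end, base next to its standing neighbour. 60 g, amber with white and orange label: round body 38 mm across up to 50 mm, shoulder to 60 mm, white cap 24 mm across from 60 to 84 mm (full height). Origin: centre of its base; z axis from base to cap
- bottle_1: standing medicine bottle, 60 g, amber with white and orange label: round body 38 mm across up to 50 mm, shoulder to 60 mm, white cap 24 mm across from 60 to 84 mm (full height). Origin: centre of its base; z axis from base to cap. Stays in the lane at x = -66 mm.
- bottle_2: standing medicine bottle, the same as bottle_1. Stays in the lane at x = -66 mm.
- bottle_3: standing medicine bottle, the same as bottle_1. Stays in the lane at x = +66 mm.
- bottle_4: standing medicine bottle, the same as bottle_1. Stays in the lane at x = +66 mm.
- bottle_5: standing medicine bottle, the same as bottle_1. Third in the lane that has no fallen bottle.
- carton_blue: bystander: a white medicine carton with a blue band lying on the desk, 60 x 120 x 30 mm; origin centre of underside
- carton_red: bystander: a white medicine carton with a red band lying on the desk, 55 x 100 x 35 mm; origin centre of underside
- gel_pump: bystander: a pump bottle of hand gel, 60 mm across, 151 mm tall; origin centre of underside
- paper_cup: bystander: a white paper cup, 78 mm across at the rim, 95 mm tall; origin centre of underside
- stapler: bystander: a blue and black stapler, 34 x 130 x 43 mm; origin centre of underside
Things that resemble listed ones, but are neither listed nor needed, are in the scene too. Leave any yellow look-alike of the bottle_2 alone.

How it is judged (in metres and radians):
On the way, in this order (a step that is already met when the one before it is completed fails the run):
1. the fallen bottle stands upright in its own lane, let go, all six bottles standing in their lanes and the carrier still on the desk (angle between each of bottle_1, bottle_2, bottle_3, bottle_4, bottle_5, fallen_bottle's own z axis and vertical below 0.15 rad and (x of bottle_1 in the frame of carrier between -0.078 and -0.054 m or x of bottle_1 in the frame of carrier between 0.054 and 0.078 m) and z of bottle_1 in the frame of carrier between 0.001 and 0.01 m and y of bottle_1 in the frame of carrier between -0.132 and 0.132 m and (x of bottle_2 in the frame of carrier between -0.078 and -0.054 m or x of bottle_2 in the frame of carrier between 0.054 and 0.078 m) and z of bottle_2 in the frame of carrier between 0.001 and 0.01 m and y of bottle_2 in the frame of carrier between -0.132 and 0.132 m and (x of bottle_3 in the frame of carrier between -0.078 and -0.054 m or x of bottle_3 in the frame of carrier between 0.054 and 0.078 m) and z of bottle_3 in the frame of carrier between 0.001 and 0.01 m and y of bottle_3 in the frame of carrier between -0.132 and 0.132 m and (x of bottle_4 in the frame of carrier between -0.078 and -0.054 m or x of bottle_4 in the frame of carrier between 0.054 and 0.078 m) and z of bottle_4 in the frame of carrier between 0.001 and 0.01 m and y of bottle_4 in the frame of carrier between -0.132 and 0.132 m and (x of bottle_5 in the frame of carrier between -0.078 and -0.054 m or x of bottle_5 in the frame of carrier between 0.054 and 0.078 m) and z of bottle_5 in the frame of carrier between 0.001 and 0.01 m and y of bottle_5 in the frame of carrier between -0.132 and 0.132 m and (x of fallen_bottle in the frame of carrier between -0.078 and -0.054 m or x of fallen_bottle in the frame of carrier between 0.054 and 0.078 m) and z of fallen_bottle in the frame of carrier between 0.001 and 0.01 m and y of fallen_bottle in the frame of carrier between -0.132 and 0.132 m and distance of fallen_bottle from where it was at the start of the episode below 0.11 m and contact force between the fingers and fallen_bottle below 0.05 N and linear speed of fallen_bottle below 0.02 m/s and height (world z) of carrier below 0.006 m), for 0.3 s.
2. the carrier hangs by its handle in the fingers, level and still, clear of the desk, all bottles standing (height (world z) of carrier above 0.08 m and angle between carrier's own z axis and vertical below 0.087 rad and linear speed of carrier below 0.03 m/s and angular speed of carrier below 0.15 rad/s and contact force between the fingers and carrier above 3 N and distance of carrier from where it was at the start of the episode below 0.25 m and contact force between carrier and carton_blue below 0.1 N and contact force between carrier and carton_red below 0.1 N and contact force between carrier and gel_pump below 0.1 N and contact force between carrier and paper_cup below 0.1 N and contact force between carrier and stapler below 0.1 N and angle between each of bottle_1, bottle_2, bottle_3, bottle_4, bottle_5, fallen_bottle's own z axis and vertical below 0.15 rad and (x of bottle_1 in the frame of carrier between -0.078 and -0.054 m or x of bottle_1 in the frame of carrier between 0.054 and 0.078 m) and z of bottle_1 in the frame of carrier between 0.001 and 0.01 m and y of bottle_1 in the frame of carrier between -0.132 and 0.132 m and (x of bottle_2 in the frame of carrier between -0.078 and -0.054 m or x of bottle_2 in the frame of carrier between 0.054 and 0.078 m) and z of bottle_2 in the frame of carrier between 0.001 and 0.01 m and y of bottle_2 in the frame of carrier between -0.132 and 0.132 m and (x of bottle_3 in the frame of carrier between -0.078 and -0.054 m or x of bottle_3 in the frame of carrier between 0.054 and 0.078 m) and z of bottle_3 in the frame of carrier between 0.001 and 0.01 m and y of bottle_3 in the frame of carrier between -0.132 and 0.132 m and (x of bottle_4 in the frame of carrier between -0.078 and -0.054 m or x of bottle_4 in the frame of carrier between 0.054 and 0.078 m) and z of bottle_4 in the frame of carrier between 0.001 and 0.01 m and y of bottle_4 in the frame of carrier between -0.132 and 0.132 m and (x of bottle_5 in the frame of carrier between -0.078 and -0.054 m or x of bottle_5 in the frame of carrier between 0.054 and 0.078 m) and z of bottle_5 in the frame of carrier between 0.001 and 0.01 m and y of bottle_5 in the frame of carrier between -0.132 and 0.132 m and (x of fallen_bottle in the frame of carrier between -0.078 and -0.054 m or x of fallen_bottle in the frame of carrier between 0.054 and 0.078 m) and z of fallen_bottle in the frame of carrier between 0.001 and 0.01 m and y of fallen_bottle in the frame of carrier between -0.132 and 0.132 m), for 1 s.
At the end, for the whole second after the job is handed in: Carrier held in the fingers, underside over 80 mm above the desk, tilted under 5 degrees, still (30 mm/s, 0.15 rad/s), within 25 cm of its start, touching no bystander; all six bottles on the tray floor in their lanes (12 mm of the middle line, 8.5 degrees of upright) (all of step 2); the arm keeps its last pose, push and grip.
It fails at once if another thing on the desk is shifted by more than 3 cm or knocked over (distance of any of carton_blue, carton_red, gel_pump, paper_cup, stapler from where it was at the start of the episode above 0.03 m or angle between any of carton_blue, carton_red, gel_pump, paper_cup, stapler's own z axis and vertical above 0.4 rad).
It fails at once if a standing bottle is knocked over (angle between any of bottle_1, bottle_2, bottle_3, bottle_4, bottle_5's own z axis and vertical above 0.6 rad).
It fails at once if the carrier is lifted while the fallen bottle lies on its side in it (height (world z) of carrier above 0.03 m and angle between fallen_bottle's own z axis and vertical above 0.6 rad).
It also fails if it takes over 56 s, if anything falls off the work surface, if the arm or the gripper's body presses on something with over 40 N, if the wrist force passes 120 N, or if a joint passes its speed limit or range.

## Working session

There is one attempt and no reset: what is moved stays moved. The work goes in short steps, Python scripts to look and compute and a shell command to move; the robot and the scene stay as the last step left them, time stands still between calls to the robot, and variables do not carry over. Pictures are saved under pics/ and viewed, at most 12 in all, crops included, and the job is handed in when it is done.

```bash
ls; mkdir -p pics; python3 - <<'E'
from cell import monitor, eyes
import cv2,numpy as np
for n in("top","scene"):
    r=eyes.read_camera(n); cv2.imwrite(f"pics/{n}0.png",r["frame"][:,:,::-1]); np.savez(f"{n}0.npz",**r); print(n,r["mtx"].tolist(),r["R"].round(4).tolist(),r["t"].round(1).tolist())
s=monitor.get_obs(); print(s["tcp_pos"],s["eef_rot"],s["finger_gap"],s["time_s"])
E
```

```text
pics
top [[410.1902916931157, 0.0, 318.3050772219572], [0.0, 410.1902916931157, 196.31660852501648], [0.0, 0.0, 1.0]] [[0.0264, -0.9997, -0.001], [-0.9915, -0.026, -0.1276], [0.1275, 0.0044, -0.9918]] [1.3, 487.1, 1291.4]
scene [[451.81439847365374, 0.0, 322.49270547987373], [0.0, 451.81439847365374, 202.26449130358134], [0.0, 0.0, 1.0]] [[0.8752, 0.4837, 0.0072], [0.3617, -0.6445, -0.6736], [-0.3212, 0.5921, -0.7391]] [-428.1, -115.7, 1444.0]
[ 192.5998528  -514.91269748  244.79725281] [[ 9.36641642e-01  3.50289022e-01 -1.90414230e-04]
 [ 3.50288976e-01 -9.36640836e-01  1.25592296e-03]
 [ 2.61586283e-04 -1.24304975e-03 -9.99999193e-01]] 85.15448056909709 0.1
```

View pics/top0.png

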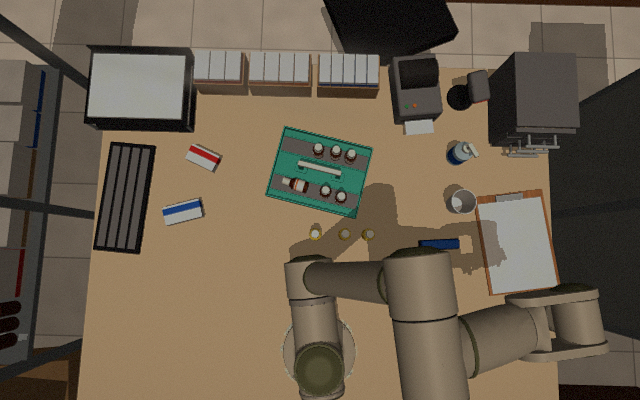

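View pics/scene0.png

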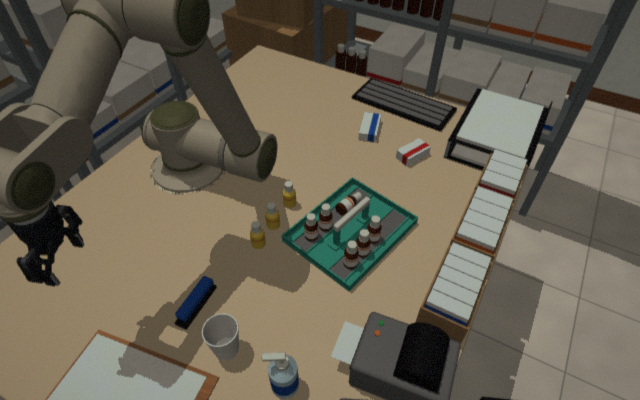

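```bash
cat > h.py <<'E'
import numpy as np,cv2
def ray(c,px,z):
    px=np.atleast_2d(np.asarray(px,float)); d=np.c_[px,np.ones(len(px))]@np.linalg.inv(c["mtx"]).T@c["R"]
    o=-c["R"].T@c["t"]; return o+d*((z-o[2])/d[:,2])[:,None]
def proj(c,X):
    p=(np.atleast_2d(X)@c["R"].T+c["t"])@c["mtx"].T; return p[:,:2]/p[:,2:]
def green(f):
    h=cv2.cvtColor(f,cv2.COLOR_RGB2HSV); return cv2.inRange(h,(70,90,30),(95,255,255))
def carrier(c,z=27):
    m=cv2.morphologyEx(green(c["frame"]),cv2.MORPH_CLOSE,np.ones((15,15)))
    k=max(cv2.findContours(m,0,2)[0],key=cv2.contourArea)[:,0]
    k=cv2.convexHull(k)[:,0]
    return cv2.minAreaRect(ray(c,k,z)[:,:2].astype(np.float32)),k
E
python3 - <<'E'
from h import *
for n in("top","scene"):
    c=dict(np.load(f"{n}0.npz")); print(n,-c["R"].T@c["t"],carrier(c)[0])
c=dict(np.load("top0.npz"))
f=cv2.resize(c["frame"][110:250,245:400],None,fx=5,fy=5,interpolation=cv2.INTER_CUBIC)
cv2.imwrite("pics/topcrop.png",cv2.resize(f,(775,600))[:,:,::-1]*1)
for q in [(287,181),(307,187),(326,190),(341,196)]: print(q,ray(c,q,24),ray(c,q,89))
E
```

```text
top [ 318.23043856    8.27519584 1342.99832012] ((570.7041015625, 13.853134155273438), (302.37420654296875, 240.02249145507812), 77.00663757324219)
scene [ 880.42438671 -722.50595418  992.35715876] ((573.8060302734375, 5.4645233154296875), (313.0162658691406, 245.82310485839844), 77.13624572753906)
(287, 181) [[535.422631   117.39829554  24.        ]] [[524.71943882 112.02072881  89.        ]]
(307, 187) [[517.3728995   51.66835477  24.        ]] [[507.55919484  49.5299477   89.        ]]
(326, 190) [[509.14092617 -10.32721569  24.        ]] [[499.73289168  -9.41049219  89.        ]]
(341, 196) [[490.76938697 -59.41395527  24.        ]] [[482.26669863 -56.07824608  89.        ]]
```

View pics/topcrop.png

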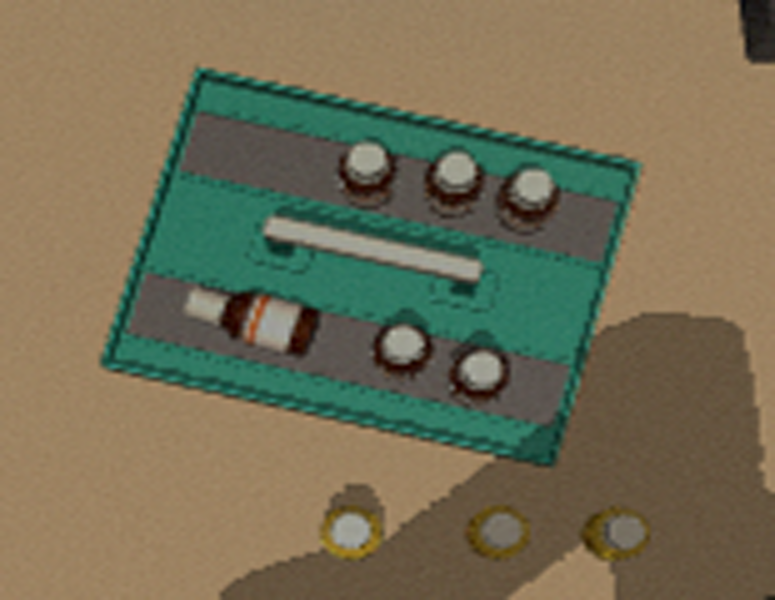

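```bash
python3 -m inch '[[[2,-2,-1,0,0,-4],[6,-6,-3,0,0,-12],[10,-9.5,-5,0,0,-20],[14,-13,-6,0,0,-28],[18,-16.5,-6,0,0,-36],[22,-20,-6,0,0,-44],[26,-23.5,-6,0,0,-50],[30,-27,-6,0,0,-56.5],[33,-30,-6,0,0,-56.5],[36,-32.5,-6,0,0,-56.5]]]' 8.5
```

```text
time_s: 1.1
tcp_pos: [409.5, -95.1, 305.3]
eef_rot: [[0.225, 0.974, -0.0], [0.974, -0.225, -0.0], [-0.0, -0.0, -1.0]]
contact_force: [1.6, -1.2, -0.1]
finger_gap: 84.9
finger_force: 0.0
```

```bash
python3 -m inch '[[[4,1,0,0,0,0],[8,2,0,0,0,0],[12,3.5,0,0,0,0],[15,4.5,0,0,0,0],[17,5,0,0,0,0],[18,5,0,0,0,0],[18,5,0,0,0,0]]]'; python3 - <<'E'
from h import *
from cell import eyes
c=eyes.read_camera("wrist"); np.savez("w1.npz",**c); cv2.imwrite("pics/w1.png",c["frame"][:,:,::-1]); print(-c["R"].T@c["t"],c["R"].round(3))
E
```

```text
time_s: 1.8
tcp_pos: [498.3, 67.6, 305.0]
eef_rot: [[0.224, 0.975, -0.001], [0.975, -0.224, 0.0], [-0.0, -0.001, -1.0]]
contact_force: [0.3, -1.0, 0.1]
finger_gap: 85.2
finger_force: 0.0
[517.34395283 150.74176292 434.59138104] [[ 0.975 -0.223 -0.002]
 [-0.21  -0.922  0.325]
 [-0.074 -0.317 -0.946]]
```

View pics/w1.png

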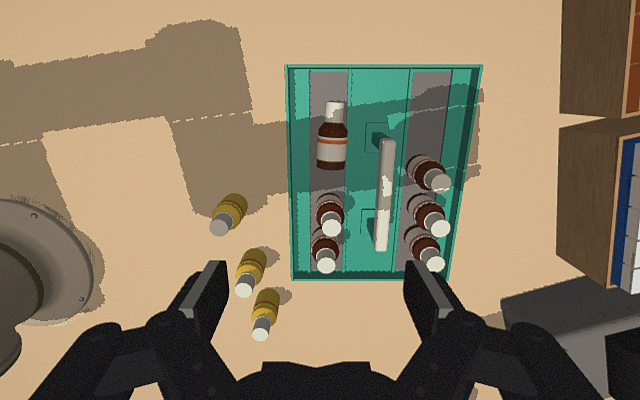

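```bash
python3 - <<'E'
from h import *
c=dict(np.load("w1.npz"))
r,k=carrier(c); print(r)
k4=cv2.approxPolyDP(k,8,True)[:,0]; print(k4.tolist(), ray(c,k4,27).round(1).tolist())
o=np.array(r[0]); a=np.deg2rad(r[2] if 60<r[2]<=90 else r[2]+90); 
ey=np.array([np.cos(a),np.sin(a)]); ex=np.array([ey[1],-ey[0]])
def C(px,z): 
    p=ray(c,px,z)[:,:2]; return np.c_[(p-o)@ex,(p-o)@ey].round(1).tolist()
print(np.rad2deg(a),"cap/base/body",C([(336,102),(336.5,111),(332,137),(331.5,160)],24),ray(c,[(336,102),(336.5,111),(332,137),(331.5,160)],24).round(1).tolist())
print("neigh caps",C([(331,227),(326,262),(439,181),(441,228),(435,263)],89))
print("bar ends",C([(386,141),(381,249)],88))
E
```

```text
((569.5128173828125, 15.448471069335938), (302.00494384765625, 239.3953857421875), 77.10726165771484)
[[482, 65], [447, 280], [291, 280], [285, 65]] [[719.2, 136.1, 27.0], [651.2, -157.8, 27.0], [419.5, -105.1, 27.0], [487.3, 189.2, 27.0]]
77.10726165771484 cap/base/body [[-56.1, 108.2], [-55.3, 97.3], [-60.4, 64.5], [-60.6, 34.0]] [[538.9, 133.4, 24.0], [537.3, 122.6, 24.0], [525.0, 91.8, 24.0], [518.1, 62.1, 24.0]]
neigh caps [[-63.0, -34.9], [-68.6, -83.2], [60.5, 23.1], [70.6, -36.1], [69.4, -84.5]]
bar ends [[-3.7, 68.8], [-0.1, -65.3]]
```

```bash
python3 -m inch '[[[1,0.4,2,0,-6,0],[2.5,1,6,0,-14,0],[4,1.6,10,0,-21,0],[5.2,2.1,14,0,-28,0],[6.1,2.45,17.5,0,-34,0],[6.1,2.45,19.5,0,-35,0],[6.1,2.45,19.5,0,-35,0]]]' 5.2 30; python3 - <<'E'
from cell import monitor
s=monitor.get_obs(); print(s["joints"])
from h import *
from cell import eyes
c=eyes.read_camera("wrist"); np.savez("w2.npz",**c); cv2.imwrite("pics/w2.png",c["frame"][:,:,::-1]);print(-c["R"].T@c["t"],c["R"].round(3))
E
```

```text
time_s: 2.55
tcp_pos: [535.0, 120.0, 107.9]
eef_rot: [[0.181, 0.974, -0.134], [0.798, -0.225, -0.559], [-0.575, -0.006, -0.818]]
contact_force: [0.7, 0.6, -0.4]
finger_gap: 52.1
finger_force: 0.0
[ 13.40397492  38.83146566  76.09988105 -31.03636192  83.71849299
  34.99135959]
[567.63137899 260.1837297  165.92261172] [[ 0.974 -0.225 -0.007]
 [-0.127 -0.573  0.809]
 [-0.186 -0.788 -0.587]]
```

View pics/w2.png

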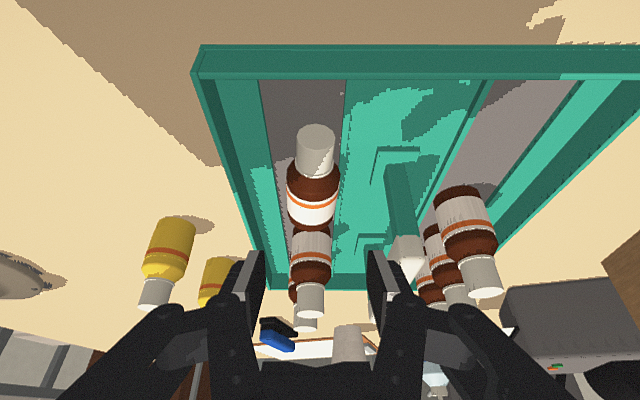

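```bash
python3 - <<'E'
from h import *
c=dict(np.load("w2.npz")); print(proj(c,[[535.8,121.6,24],[518,38,24],[538.5,133,24]]), ray(c,[(316,155)],32))
E
python3 -m inch '[[[0.8,0,1.1,0,0,0],[2,0.05,2.7,0,0,0],[3.2,0.1,4.4,0,0,0],[4.2,0.1,5.7,0,0,0],[4.7,0.1,6.4,0,0,0],[4.85,0.1,6.6,0,0,0],[4.85,0.1,6.6,0,0,0]]]'
```

```text
[[317.34942976 149.61324381]
 [318.5994853  220.57274759]
 [317.54534184 135.8390665 ]] [[535.76319172 125.07601153  32.        ]]
time_s: 3.3
tcp_pos: [537.7, 122.4, 28.9]
eef_rot: [[0.185, 0.974, -0.129], [0.798, -0.225, -0.559], [-0.573, 0.001, -0.819]]
contact_force: [0.2, -0.7, 0.6]
finger_gap: 51.5
finger_force: 0.0
```

```bash
python3 -m inch '[[[0.1,0,0.15,0,0,0],[0.1,0,0.15,0,0,0],[0.1,0,0.15,0,0,0],[0.1,0,0.15,0,0,0],[0.1,0,0.15,0,0,0],[0.1,0,0.15,0,0,0],[0.1,0,0.15,0,0,0]]]' 1.5 30
```

```text
time_s: 4.0
tcp_pos: [537.6, 122.6, 26.8]
eef_rot: [[0.184, 0.974, -0.128], [0.798, -0.225, -0.559], [-0.573, 0.001, -0.819]]
contact_force: [0.3, 2.2, 3.7]
finger_gap: 23.2
finger_force: 29.9
```

```bash
python3 -m inch '[[[-0.5,0,-0.7,0,0,0],[-1.5,0,-2.1,0,0,0],[-2.7,0,-3.9,0,0,0],[-4,0,-5.7,0,4,0],[-4.9,-0.2,-7,0,10,0],[-5.4,-0.4,-6.7,0,17,0],[-5.9,-0.6,-6.3,0,24,0],[-6.3,-0.8,-6,0,31,0],[-6.7,-0.95,-5.7,0,37,0],[-6.9,-0.95,-5.5,0,40,0]]]'; python3 - <<'E'
from cell import monitor
s=monitor.get_obs(); print(s["joints"])
E
```

```text
time_s: 5.0
tcp_pos: [522.3, 99.2, 112.9]
eef_rot: [[0.225, 0.974, 0.023], [0.97, -0.226, 0.088], [0.091, 0.002, -0.996]]
contact_force: [-0.3, 0.3, 0.1]
finger_gap: 23.3
finger_force: 29.5
[-4.43915261 27.14269779 90.20754192  5.82724632 61.87422887  5.88558792]
```

```bash
python3 -m inch '[[[0,0,0,0,4,0],[0,0,0,0,11,0],[0,0,0,0,18,0],[0,0,0,0,25,0],[0,0,0,0,32,0],[0,0,0,0,39,0],[0,0,0,0,45,0],[0,0,0,0,49,0],[0,0,0,0,50,0],[0,0,0,0,50,0]]]'; python3 - <<'E'
from cell import monitor,eyes
from h import *
s=monitor.get_obs(); print(s["joints"])
for n in("scene","top"):
    c=eyes.read_camera(n); np.savez(n+"2.npz",**c)
c=dict(np.load("scene2.npz"))
f=c["frame"][130:300,250:450]; cv2.imwrite("pics/s2.png",cv2.resize(f,None,fx=3.5,fy=3.5,interpolation=cv2.INTER_CUBIC)[:,:,::-1])
E
```

```text
time_s: 6.0
tcp_pos: [522.7, 99.9, 111.6]
eef_rot: [[0.128, 0.974, 0.184], [0.56, -0.225, 0.798], [0.819, 0.001, -0.574]]
contact_force: [0.5, 0.1, -1.0]
finger_gap: 23.5
finger_force: 29.6
[-25.12875586  34.14985725 101.58921347  56.8006311   73.05511573
 -44.54951011]
```

View pics/s2.png

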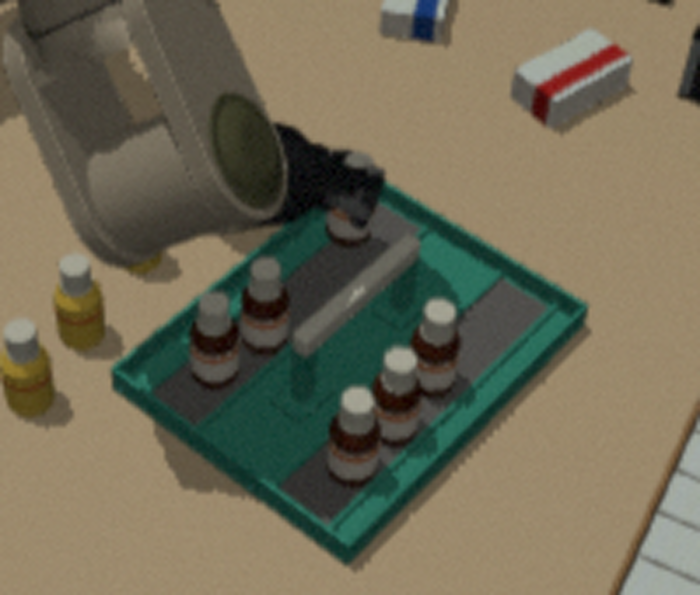

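```bash
python3 -m inch '[[[-0.4,0,0.3,0,0,0],[-1,0,0.7,0,0,0],[-1.6,0,1.1,0,0,0],[-2,0,1.4,0,0,0],[-2.2,0,1.55,0,0,0],[-2.2,0,1.55,0,0,0]]]'
```

```text
time_s: 6.7
tcp_pos: [522.5, 100.3, 83.9]
eef_rot: [[0.13, 0.974, 0.184], [0.559, -0.225, 0.798], [0.819, -0.001, -0.574]]
contact_force: [-0.0, -0.2, -0.0]
finger_gap: 23.7
finger_force: 29.6
```

```bash
python3 -m inch '[[[-0.1,0,0.07,0,0,0],[-0.16,0,0.11,0,0,0],[-0.24,0,0.17,0,0,0],[-0.24,0,0.17,0,0,0]]]'
```

```text
time_s: 7.1
tcp_pos: [522.6, 100.3, 81.4]
eef_rot: [[0.129, 0.974, 0.184], [0.559, -0.225, 0.798], [0.819, 0.0, -0.574]]
contact_force: [-1.0, -0.3, -0.5]
finger_gap: 23.4
finger_force: 29.6
```

```bash
python3 -m inch '[[[-0.08,0,0.06,0,0,0],[-0.16,0,0.11,0,0,0],[-0.16,0,0.11,0,0,0]]]'
```

```text
time_s: 7.4
tcp_pos: [522.5, 100.6, 80.2]
eef_rot: [[0.128, 0.974, 0.184], [0.557, -0.225, 0.799], [0.82, 0.0, -0.572]]
contact_force: [-1.2, 0.3, 6.3]
finger_gap: 23.0
finger_force: 29.5
```

```bash
python3 -m inch '[[[-0.08,0,0.06,0,0,0],[-0.16,0,0.11,0,0,0],[-0.16,0,0.11,0,0,0]]]'
```

```text
time_s: 7.7
tcp_pos: [522.1, 101.1, 78.9]
eef_rot: [[0.128, 0.975, 0.183], [0.556, -0.224, 0.801], [0.821, -0.0, -0.57]]
contact_force: [-4.6, 1.2, 12.3]
finger_gap: 23.0
finger_force: 31.0
```

```bash
python3 -m inch '[[[0.12,0,-0.09,0,0,0],[0.15,0,-0.1,0,0,0],[0.15,0,-0.1,0,0,0]]]'; python3 -m inch '[[[0,0,0,0,0,0],[0,0,0,0,0,0],[0,0,0,0,0,0],[0,0,0,0,0,0]]]' 4.4; python3 - <<'E'
from cell import eyes
from h import *
c=eyes.read_camera("wrist"); np.savez("w3.npz",**c); cv2.imwrite("pics/w3.png",c["frame"][:,:,::-1])
E
```

```text
time_s: 8.0
tcp_pos: [522.7, 100.2, 79.2]
eef_rot: [[0.129, 0.974, 0.184], [0.559, -0.225, 0.798], [0.819, 0.0, -0.574]]
contact_force: [-0.2, 0.7, -0.5]
finger_gap: 22.8
finger_force: 29.9
time_s: 8.4
tcp_pos: [522.6, 100.3, 79.3]
eef_rot: [[0.129, 0.974, 0.184], [0.559, -0.225, 0.798], [0.819, -0.0, -0.574]]
contact_force: [0.8, 0.1, 0.6]
finger_gap: 44.3
finger_force: 0.0
```

View pics/w3.png

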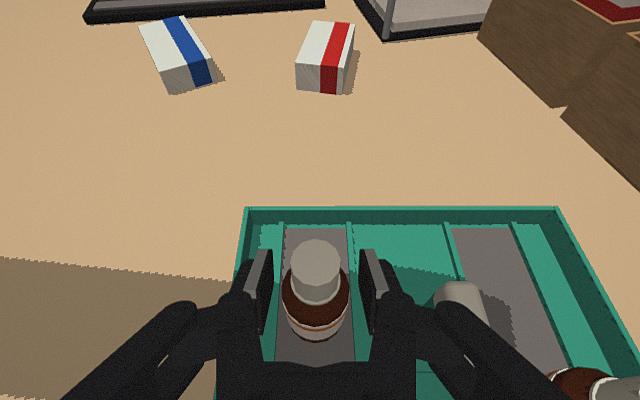

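```bash
python3 -m inch '[[[0.4,0,-0.3,0,0,0],[1.2,0,-0.85,0,0,0],[2.4,0,-1.7,0,0,0],[4,0,-2.8,0,0,0],[5.7,0,-4,0,0,0],[7.4,0,-5.2,0,0,0],[9,0,-6.3,0,0,0],[10,0,-7,0,-2,0],[10,0,-7,0,-8,0],[10,0,-7,0,-15,0]]]' 
python3 -m inch '[[[0,0,0,0,-7,0],[0,0,0,0,-15,0],[0,0,0,0,-23,0],[0,0,0,0,-31,0],[0,0,0,0,-37,0],[0,0,0,0,-40,0],[0,0,0,0,-40,0],[0,0,0,0,-40,0]]]'; python3 - <<'E'
from cell import eyes
from h import *
c=eyes.read_camera("wrist"); np.savez("w4.npz",**c)
c=eyes.read_camera("top"); np.savez("t4.npz",**c); print(carrier(c)[0])
f=eyes.read_camera("scene")["frame"][130:300,250:450]; f=cv2.resize(f,None,fx=3,fy=3)
w=cv2.resize(np.load("w4.npz")["frame"],(600,375)); cv2.imwrite("pics/w4.png",cv2.resize(np.vstack([cv2.copyMakeBorder(f[:500],0,0,0,0,0),w]),(414,600))[:,:,::-1]) 
E
```

```text
time_s: 9.45
tcp_pos: [522.5, 99.6, 202.3]
eef_rot: [[0.174, 0.974, 0.146], [0.749, -0.227, 0.622], [0.639, 0.001, -0.769]]
contact_force: [-0.9, 0.7, -0.2]
finger_gap: 44.0
finger_force: 0.0
time_s: 10.25
tcp_pos: [522.3, 100.5, 201.8]
eef_rot: [[0.225, 0.974, 0.001], [0.974, -0.225, 0.001], [0.001, 0.0, -1.0]]
contact_force: [0.1, -1.0, -1.3]
finger_gap: 44.4
finger_force: 0.0
((570.7412719726562, 14.322097778320312), (301.8632507324219, 239.90673828125), 76.88134765625)
```

View pics/w4.png

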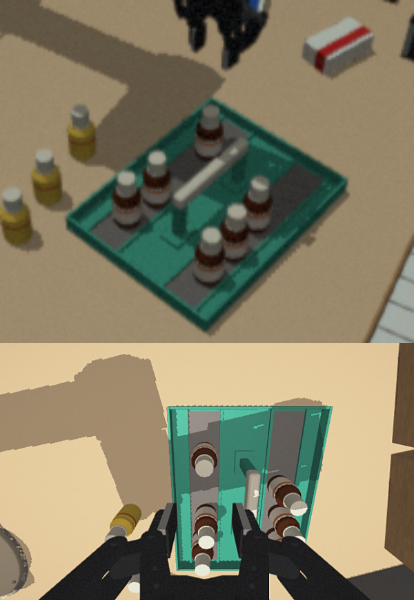

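```bash
python3 -m inch '[[[-1,0.8,0.3,0,0,0],[-3,2.2,1.2,0,0,0],[-5,3.7,2.5,0,0,0],[-7,5.2,4,0,0,0],[-8.2,6.1,5.2,0,0,0],[-8.75,6.5,6.2,0,0,0],[-8.75,6.5,6.2,0,0,0],[-8.75,6.5,6.2,0,0,0]]]' 4 
python3 - <<'E'
from cell import eyes
from h import *
c=eyes.read_camera("wrist"); cv2.imwrite("pics/w5.png",c["frame"][:,:,::-1]); np.savez("w5.npz",**c)
E
```

```text
time_s: 11.2
tcp_pos: [566.1, 0.9, 139.6]
eef_rot: [[0.225, 0.974, -0.0], [0.974, -0.225, 0.0], [0.0, -0.0, -1.0]]
contact_force: [0.5, 0.1, -0.4]
finger_gap: 39.7
finger_force: 0.0
```

View pics/w5.png

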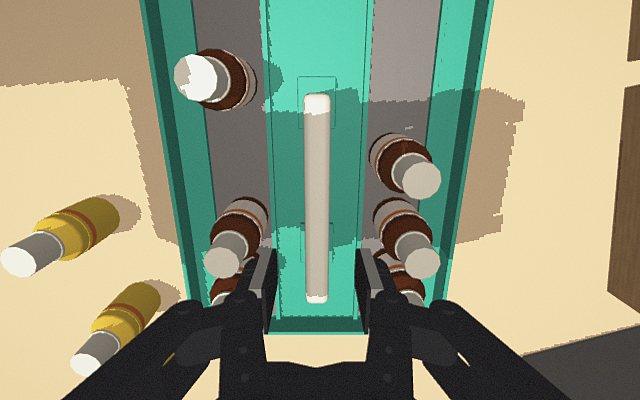

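```bash
python3 - <<'E'
from h import *
c=dict(np.load("w5.npz"))
p=ray(c,[(317.5,95),(316,302)],88); print(p,p.mean(0))
ex,ey=np.array([.9745,-.2245]),np.array([.2245,.9745])
d=p.mean(0)[:2]-[566.1,.9]; print("bar centre rel TCP xc,yc",d@ex,d@ey)
q=ray(c,[(195,77),(225,262),(420,180),(422,262)],89)[:,:2]-p.mean(0)[:2]; print(np.c_[q@ex,q@ey])
E
```

```text
[[585.61054708  82.38210063  88.        ]
 [554.20949496 -50.70091743  88.        ]] [569.91002102  15.8405916   88.        ]
bar centre rel TCP xc,yc 0.3587026682670573 15.41495623329376
[[-65.93196542  77.58689557]
 [-60.43751341 -36.18072568]
 [ 62.05126116  19.96394307]
 [ 69.50052857 -36.03414628]]
```

```bash
python3 -m inch '[[[0.3,0.03,0.4,0,0,0],[0.7,0.03,1.2,0,0,0],[0.7,0.03,2.4,0,0,0],[0.7,0.03,3.6,0,0,0],[0.7,0.03,4.8,0,0,0],[0.7,0.03,5.9,0,0,0],[0.7,0.03,6.6,0,0,0],[0.7,0.03,6.75,0,0,0],[0.7,0.03,6.75,0,0,0]]]'
```

```text
time_s: 12.15
tcp_pos: [568.2, 7.1, 71.8]
eef_rot: [[0.225, 0.974, -0.0], [0.974, -0.225, 0.0], [0.0, -0.0, -1.0]]
contact_force: [0.5, -0.5, -0.7]
finger_gap: 39.8
finger_force: 0.0
```

```bash
python3 -m inch '[[[0,0,0,0,0,0],[0,0,0,0,0,0],[0,0,0,0,0,0],[0,0,0,0,0,0],[0,0,0,0,0,0],[0,0,0,0,0,0],[0,0,0,0,0,0]]]' 0.8 90
```

```text
time_s: 12.85
tcp_pos: [568.2, 7.2, 72.6]
eef_rot: [[0.225, 0.974, 0.001], [0.974, -0.225, -0.0], [-0.0, 0.001, -1.0]]
contact_force: [-1.4, -0.0, 6.3]
finger_gap: 14.8
finger_force: 89.1
```

```bash
python3 -m inch '[[[0,0,-0.1,0,0,0],[0,0,-0.3,0,0,0],[0,0,-0.6,0,0,0],[0,0,-1,0,0,0],[0,0,-1.5,0,0,0],[0,0,-2,0,0,0],[0,0,-2.4,0,0,0],[0,0,-2.7,0,0,0],[0,0,-2.9,0,0,0],[0,0,-3,0,0,0]]]'; python3 - <<'E'
from cell import eyes
from h import *
c=eyes.read_camera("scene"); w=eyes.read_camera("wrist")["frame"]
f=cv2.resize(c["frame"][110:300,240:460],None,fx=2,fy=2)
cv2.imwrite("pics/s6.png",np.vstack([cv2.resize(f,(400,345)),cv2.resize(w,(400,250))])[:,:,::-1])
E
```

```text
time_s: 13.85
tcp_pos: [568.1, 7.2, 102.1]
eef_rot: [[0.225, 0.974, 0.0], [0.974, -0.225, 0.0], [0.0, 0.0, -1.0]]
contact_force: [0.3, -0.3, -7.8]
finger_gap: 14.9
finger_force: 87.8
```

View pics/s6.png

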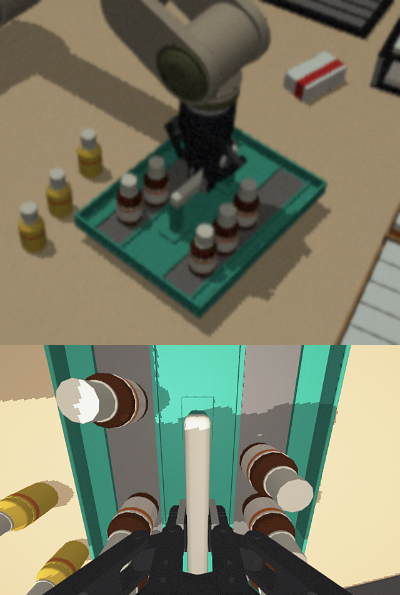

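```bash
python3 -m inch '[[[0,0,-0.1,0,0,0],[0,0,-0.4,0,0,0],[0,0,-0.9,0,0,0],[0,0,-1.5,0,0,0],[0,0,-2.2,0,0,0],[0,0,-2.9,0,0,0],[0,0,-3.6,0,0,0],[0,0,-4.3,0,0,0],[0,0,-5,0,0,0],[0,0,-5.7,0,0,0]]]'; python3 -m inch '[[[0,0,-0.7,0,0,0],[0,0,-1.4,0,0,0],[0,0,-2.1,0,0,0],[0,0,-2.7,0,0,0],[0,0,-3.2,0,0,0],[0,0,-3.6,0,0,0],[0,0,-3.9,0,0,0],[0,0,-4.1,0,0,0],[0,0,-4.2,0,0,0],[0,0,-4.2,0,0,0]]]'; python3 -m inch '[[[0,0,0,0,0,0],[0,0,0,0,0,0],[0,0,0,0,0,0],[0,0,0,0,0,0],[0,0,0,0,0,0],[0,0,0,0,0,0],[0,0,0,0,0,0],[0,0,0,0,0,0],[0,0,0,0,0,0],[0,0,0,0,0,0]]]'; python3 -m inch '[[[0,0,0,0,0,0],[0,0,0,0,0,0],[0,0,0,0,0,0],[0,0,0,0,0,0],[0,0,0,0,0,0]]]'; python3 - <<'E'
from cell import eyes
from h import *
c=eyes.read_camera("scene"); w=eyes.read_camera("wrist")["frame"]
f=c["frame"][60:300,220:480]
cv2.imwrite("pics/s7.png",np.vstack([cv2.resize(f,(400,345)),cv2.resize(w,(400,250))])[:,:,::-1])
E
```

```text
time_s: 14.95
tcp_pos: [568.1, 7.2, 159.5]
eef_rot: [[0.225, 0.974, 0.0], [0.974, -0.225, 0.0], [0.0, 0.0, -1.0]]
contact_force: [1.0, -0.6, -8.5]
finger_gap: 14.7
finger_force: 87.9
time_s: 15.95
tcp_pos: [568.1, 7.2, 200.9]
eef_rot: [[0.225, 0.974, 0.0], [0.974, -0.225, 0.0], [0.0, 0.0, -1.0]]
contact_force: [-0.3, -0.6, -7.6]
finger_gap: 14.7
finger_force: 87.9
time_s: 16.95
tcp_pos: [568.1, 7.2, 200.9]
eef_rot: [[0.225, 0.974, 0.0], [0.974, -0.225, 0.0], [0.0, 0.0, -1.0]]
contact_force: [-0.2, 0.5, -6.9]
finger_gap: 14.3
finger_force: 87.8
time_s: 17.45
tcp_pos: [568.1, 7.2, 200.9]
eef_rot: [[0.225, 0.974, 0.0], [0.974, -0.225, 0.0], [0.0, 0.0, -1.0]]
contact_force: [0.0, -0.1, -6.8]
finger_gap: 14.8
finger_force: 87.8
```

View pics/s7.png

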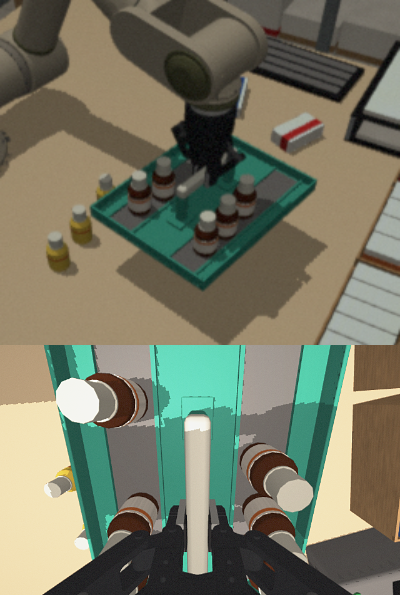

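The carrier hangs level and still about 13 cm up. Five bottles can be seen standing in the scene view, and the sixth, the righted one, in the wrist view. Handing in.

```bash
python3 -c "
from cell import hand_in; print(hand_in())"
```

```text
the job is handed in; nothing more can be done
None
```

I stood the fallen bottle upright in its lane and lifted the carrier by its handle about 13 cm; it was level and still with all six bottles standing when I handed the job in (the hand-in returned no verdict).

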